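Transfer a row of specimen vials to the metal rack in reverse order

ROBOT

A 6-joint arm with a two-finger parallel gripper is mounted at the origin on a cart in front of the work surface, level with it; the furniture and walls round the work are solid. World frame = base frame: x ahead of the robot, y to its left, z up, the work surface at z = 0. Lengths are in m, angles in rad, forces in N, time in s.
With the tool pointing down it reaches from about 0.325 to 0.9 m from the base axis. Payload 6.1 kg.
Tool frame: the origin (TCP) lies at the very end of the fingers, on their centre line; the grasp point (between the pads) lies 19 mm behind it; z points along the fingers, y is the line along which they close (so a half turn about z gives the same grasp; the last joint's range is limited). The gripper opens to 87 mm and grips with 3 to 60 N. Pads are 19 mm wide; open, the fingers measure 117 mm over their backs; the gripper's body (75 mm by 190 mm) begins 51 mm behind the grasp point.
Start: joints at [-0.126, 0.22, 1.526, -0, 1.395, -0.126], TCP at [0.625, -0, 0.223] pointing down, gripper open.
Joint ranges: [-2.98, 2.98], [-0.91, 2.08], [0.09, 2.57], [-1.24, 4.39], [0.2, 2.65], [-2.68, 2.68]. Speed limits (rad/s): [2.57, 2.57, 3.01, 3.14, 3.14, 3.14].

INTERFACE

Orientations are given as a rotation vector (axis times angle).
In Python, from rig import state, camera, get_calibration, close_job, find_in, cut_out, landmark_of gives the robot as it stands. The module is installed in compiled form; this text tells all that it offers.
- The arm moves only by the tool play_rows, never from a script. Its argument "motion" is a list of rows, each an object with "translation": the shift along the tool's x, y, z in m, a list of three; "angular": the turn, a rotation vector about the tool's x, y, z in rad, a list of three; "fingers": the finger opening in m, from 0 to 0.087. A call has 1 to 20 rows; each row is the pose to reach, as a shift and turn from the pose commanded when the call began, along the tool's axes at that moment; what a row does not reach only later rows make up. A row lasts 1/12 s, in which the tool goes at most 41.7 mm and 7.16 degrees, less where a joint would pass 70% of its speed; a pose out of reach is approached as far as the arm can. A call with a gripper value outside its range is refused whole. The fingers move at their own pace and stop on an object; "squeeze" is the grip in N (left out, the last holds). Time passes only in rows, so rows that repeat a pose let the fingers close. It gives the time, the measured TCP pose, the force, the opening and the grip force at its end, in the units of the state.
- state(): the state, without advancing time (a new reading comes with each control period).
- camera(name): name is "scene" or "side" or "wrist"; returns the picture (480x640x3 uint8, red, green, blue); there is no depth.
- get_calibration(name): a dict with "camera_matrix" (3x3 intrinsics, pixels), "T" (4x4, takes a point from camera to world coordinates); the wrist camera has in their place "tool_from_camera" (4x4, takes a point from camera to tool coordinates, whose origin is the TCP and whose axes are the flange's). Camera axes: x right, y down, z forward; pixel columns grow to the right and rows downward; lengths in m; the calibration is good to about 2 mm. A picture is of the moment at which its call begins: read the wrist's pose just before it. get_calibration takes no time and is no camera call.
- close_job(): hands the job in; it is judged then, once.
Trained networks look in the newest picture that a camera, given by its name, has taken for a name from the list of things; names that differ only in an ending like _2 or _b are one class to them, and where a whole thing is asked for, a point or a joint stands for the part that bears it (a point fixed in the world has none). Each returns a list of dicts, best first, with "p" (0 to 1); they miss things now and then, are a little off and sometimes report something else, mostly with a low value. They report only what shows in the picture. A call takes as long as a camera call. They do not tell look-alikes from the thing itself.
- find_in(thing, camera): "point" ([x, y, z] in m, in world coordinates, good to about 4 mm: the middle of the surface that is visible of it).
- cut_out(thing, camera): "pixels" (480x640 bool, what is visible of it).
- landmark_of(thing, camera): "point" ([x, y, z] in m, in world coordinates, good to about 4 mm: a listed point, or the origin of a listed thing).
The state is a dict: "time_s": time; "qpos": joint angles; "joint_vel": joint speeds; "joint_torque": joint torques, N m; "tcp_pos": TCP position; "orientation": TCP orientation; "contact_force": force on the tool from outside, world axes, zero at the start; "moment": the same for the moment, N m; "opening": opening from 0.0 (shut) to 1.0 (fully open); "grasp_force": force on a finger pad.
Only numpy, scipy, OpenCV 4.12 (cv2) and the standard library are available. Lean on these libraries where they do the work, as an engineer would, in place of code of your own. Each camera call takes 0.05 s, during which the arm holds its last target. There are 200 camera calls.

TASK

Move the four specimen vials from the cups on the wooden rack into the pockets of the metal rack, in reverse order: the vial that stood next to the yellow end of the wooden rack goes into the pocket farthest from the metal rack's yellow end, and so on along the row, so that the last one ends up next to the yellow end. Keep the vials upright, leave each one standing on the floor of its own pocket, and do not push or knock over the jar and the tin nearby.

Things in the scene. Friction and masses are not known exactly. Their poses are not given: they have to be found in the camera images.
- vial_red: Loose specimen vial, white body with a red cap, round, standing upright: body 18 mm across, the cap 19 mm across over the top 11 mm; 52 mm tall, about 30 g. Origin: centre of its underside; z up along its axis. It starts standing in the cup with a red base plate on the wooden rack.
- vial_black: Loose specimen vial, white body with a black cap, round, standing upright: body 18 mm across, the cap 19 mm across over the top 11 mm; 52 mm tall, about 30 g. Origin: centre of its underside; z up along its axis. It starts standing in the cup with a black base plate on the wooden rack.
- vial_white: Loose specimen vial, white body with an off-white cap, round, standing upright: body 18 mm across, the cap 19 mm across over the top 11 mm; 52 mm tall, about 30 g. Origin: centre of its underside; z up along its axis. It starts standing in the cup with a white base plate on the wooden rack.
- vial_blue: Loose specimen vial, white body with a blue cap, round, standing upright: body 18 mm across, the cap 19 mm across over the top 11 mm; 52 mm tall, about 30 g. Origin: centre of its underside; z up along its axis. It starts standing in the cup with a blue base plate on the wooden rack.
- cup_red: Fixed grey round cup on a 38 mm square, 3 mm thick red base plate, one of four in a row on the wooden rack; vial_red starts in it, so it keeps showing where that vial stood. Outside 34 mm across, inside 28 mm; the floor on which the vial stands is 6 mm and the rim 18 mm above the origin, which is the centre of the plate's underside. Its order in the row changes each time.
- cup_black: Fixed grey round cup on a 38 mm square, 3 mm thick black base plate, one of four in a row on the wooden rack; vial_black starts in it, so it keeps showing where that vial stood. Outside 34 mm across, inside 28 mm; the floor on which the vial stands is 6 mm and the rim 18 mm above the origin, which is the centre of the plate's underside. Its order in the row changes each time.
- cup_white: Fixed grey round cup on a 38 mm square, 3 mm thick white base plate, one of four in a row on the wooden rack; vial_white starts in it, so it keeps showing where that vial stood. Outside 34 mm across, inside 28 mm; the floor on which the vial stands is 6 mm and the rim 18 mm above the origin, which is the centre of the plate's underside. Its order in the row changes each time.
- cup_blue: Fixed grey round cup on a 38 mm square, 3 mm thick blue base plate, one of four in a row on the wooden rack; vial_blue starts in it, so it keeps showing where that vial stood. Outside 34 mm across, inside 28 mm; the floor on which the vial stands is 6 mm and the rim 18 mm above the origin, which is the centre of the plate's underside. Its order in the row changes each time.
- wood_rack: Fixed wooden rail, 44 x 180 mm and 8 mm thick, carrying the four cups (cup floors 14 mm, rims 26 mm above the bench); a yellow block 10 mm long and 12 mm high closes one end. Origin: centre of the rail's underside; y runs along the row, towards the yellow end; the cups stand at y = 66, 22, -22 and -66 mm, x = 0. It can lie in any direction, on either side.
- metal_rack: Fixed metal rack, a block 44 x 180 mm and 22 mm high with four round pockets in a row, empty at the start; a yellow block 10 mm long and 26 mm high closes one end. Origin: centre of the underside; y runs along the row, towards the yellow end; the pocket centres are at y = 66, 22, -22 and -66 mm, x = 0. Pockets are 34 mm across with the floor 8 mm above the bench (14 mm deep). It can lie in any direction, on either side.
- brown_jar: Bystander, loose: brown jar with a white lid, 62 mm across, 78 mm tall, standing at the back; origin at the centre of its underside. Leave it standing.
- steel_tin: Bystander, loose: open grey steel tin, 66 mm across, 91 mm tall, standing at the right; origin at the centre of its underside. Leave it standing.
- lamp_left_swivel (a joint): Only an obstacle: swivel (rad) of the desk lamp clamped at the bench's front right corner, at about x = 0.43, y = -0.35 m. Its thin lower arm leans up and away from the robot to an elbow about 0.4 m high near x = 0.55, y = -0.32 m, and the shade hangs out to the right of that. Keep the arm clear of it when coming in from the right side.
Things that resemble listed ones, but are neither listed nor needed, are in the scene too. Leave any purple or turquoise look-alike of the vial_black alone.

How it is judged:
By the outcome, as a careful person would: the job done as asked, in the order asked, and still so for the second after the job is handed in, with the robot touching nothing.
It also fails if it takes over 112 s, if anything falls off the work surface, if the arm or the gripper's body presses on something with over 40 N, if the wrist force passes 120 N, or if a joint passes its speed limit or range.

## Working session

There is one attempt and no reset: what is moved stays moved. The work goes in short steps, Python scripts to look and compute and a tool call to move; the robot and the scene stay as the last step left them, time stands still between calls to the robot, and variables do not carry over. Pictures are saved under pics/ and viewed, at most 14 in all, crops included, and the job is handed in when it is done.

Besides the shell and the picture viewer there is one more tool, called as name([rows], argument=value, ...), one row to a line, values as JSON. play_rows: Moves the arm, as the interface text tells. Its arguments: {"type":"object","properties":{"motion":{"type":"array"},"squeeze":{"type":"number"}},"required":["motion"]}

```bash
mkdir -p pics; python3 - <<'E'
from rig import *
import cv2,numpy as np
np.set_printoptions(precision=4,suppress=True)
for c in ["scene","side"]:
    im=camera(c); cv2.imwrite(f"pics/{c}0.png",im[:,:,::-1])
    for t in ["vial_red","vial_black","vial_white","vial_blue","cup_red","cup_black","cup_white","cup_blue","wood_rack","metal_rack","brown_jar","steel_tin"]:
        print(c,t,[(round(d["p"],2),np.round(d["point"],3).tolist()) for d in landmark_of(t,c)[:3]])
print(state()); print(get_calibration("wrist"))
E
```

```text
scene vial_red [(0.62, [0.558, -0.146, 0.019])]
scene vial_black [(0.64, [0.465, -0.029, -0.003]), (0.53, [0.532, -0.017, 0.014]), (0.52, [0.644, -0.115, 0.0])]
scene vial_white [(0.56, [0.544, -0.064, 0.018])]
scene vial_blue [(0.74, [0.553, -0.109, 0.015])]
scene cup_red [(0.7, [0.555, -0.148, 0.01])]
scene cup_black [(0.77, [0.534, -0.017, 0.007]), (0.59, [0.659, -0.246, -0.003])]
scene cup_white [(0.73, [0.556, -0.15, 0.01]), (0.64, [0.533, -0.014, 0.006]), (0.58, [0.539, -0.066, 0.009])]
scene cup_blue [(0.47, [0.55, -0.11, 0.01])]
scene wood_rack [(0.81, [0.55, -0.084, -0.0])]
scene metal_rack [(0.62, [0.56, 0.124, 0.0])]
scene brown_jar [(0.69, [0.7, 0.033, -0.0]), (0.58, [0.534, -0.017, 0.007])]
scene steel_tin [(0.96, [0.661, -0.248, -0.003])]
side vial_red [(0.37, [0.558, -0.155, 0.013])]
side vial_black [(0.74, [0.531, -0.019, 0.015]), (0.63, [0.465, -0.03, -0.002]), (0.48, [0.642, -0.114, 0.002])]
side vial_white [(0.69, [0.544, -0.062, 0.017])]
side vial_blue [(0.75, [0.658, -0.25, -0.001]), (0.45, [0.55, -0.106, 0.013])]
side cup_red [(0.54, [0.561, -0.149, 0.009])]
sid
[... 459 characters left out ...]
12, -0.0008, -0.0023, -0.0004]), 'joint_torque': array([  0.0005, -49.4542, -38.771 ,   0.0701,   0.0468,  -0.    ]), 'tcp_pos': array([0.625 , 0.    , 0.2225]), 'orientation': array([ 2.2214,  2.2215, -0.    ]), 'contact_force': array([-0.2025,  0.0135, -0.1601]), 'moment': array([-0.0275,  0.004 , -0.0154]), 'grasp_force': 0.0, 'opening': 1.000180528890001}
{'camera_matrix': array([[364.5319,   0.    , 318.636 ],
       [  0.    , 364.5319, 242.9798],
       [  0.    ,   0.    ,   1.    ]]), 'tool_from_camera': array([[-0.0009, -0.96  , -0.2801,  0.0762],
       [ 1.    , -0.0009, -0.0001,  0.0007],
       [-0.0001, -0.2801,  0.96  , -0.1616],
       [ 0.    ,  0.    ,  0.    ,  1.    ]])}
```

View pics/scene0.png

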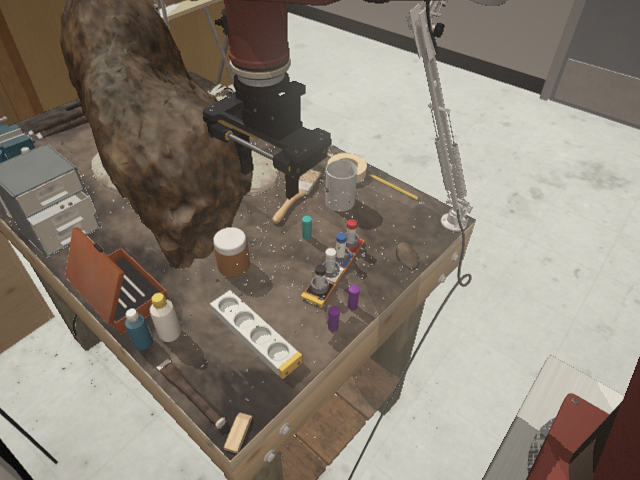

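View pics/side0.png

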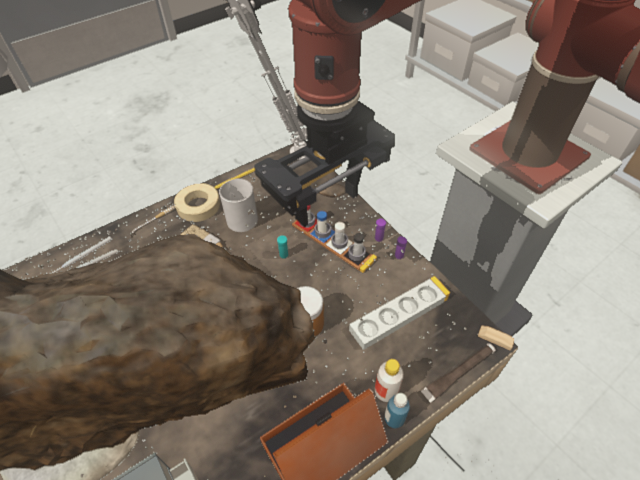

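The row from the wooden rack's yellow end (left, +y) is black, white, blue, red. The metal rack's yellow end points toward the robot. I'll take a wrist look to fit the racks and the obstacles.

```bash
cat > h.py <<'E'
from rig import *
import cv2,numpy as np
from scipy.spatial.transform import Rotation as R
np.set_printoptions(precision=4,suppress=True)
def cam(name):
    c=get_calibration(name)
    if name=="wrist":
        s=state(); T=np.eye(4); T[:3,:3]=R.from_rotvec(s["orientation"]).as_matrix(); T[:3,3]=s["tcp_pos"]
        return c["camera_matrix"],T@c["tool_from_camera"]
    return c["camera_matrix"],c["T"]
def ray(K,T,uv,z):
    d=T[:3,:3]@np.linalg.solve(K,[uv[0],uv[1],1]); return T[:3,3]+d*(z-T[2,3])/d[2]
def delta(tgt,yaw=None):
    """shift in tool axes from the measured pose; yaw = world direction angle of tool y"""
    s=state(); Rm=R.from_rotvec(s["orientation"]).as_matrix()
    y=Rm[:,1]; print("tool y angle",np.arctan2(y[1],y[0])); return Rm.T@(np.array(tgt)-s["tcp_pos"])
E
python3 - <<'E'
from h import *
K,T=cam("wrist"); im=camera("wrist"); cv2.imwrite("pics/w0.png",im[:,:,::-1]); np.savez("w0.npz",K=K,T=T)
for t in ["vial_red","vial_black","vial_white","vial_blue","cup_red","cup_black","cup_white","cup_blue","wood_rack","metal_rack","brown_jar"]:
    print(t,[(round(d["p"],2),np.round(d["point"],3).tolist()) for d in landmark_of(t,"wrist")[:3]])
    
for c in ["scene","side","wrist"]:
    K,T=cam(c); camera(c); 
    for t,z in [("metal_rack",.022),("wood_rack",.008)]:
        for d in cut_out(t,c)[:1]:
            m=d["pixels"].astype(np.uint8); ps=np.argwhere(m)[:,::-1]
            r=cv2.minAreaRect(np.array([ray(K,T,p,z)[:2]*1000 for p in ps],np.float32)); print(c,t,d["p"],r)
E
```

```text
vial_red []
vial_black [(0.9, [0.532, -0.02, 0.013]), (0.68, [0.461, -0.032, -0.001]), (0.63, [0.459, 0.028, -0.002])]
vial_white [(0.93, [0.542, -0.063, 0.011]), (0.58, [0.654, -0.246, 0.002]), (0.49, [0.55, -0.106, 0.016])]
vial_blue [(0.9, [0.55, -0.11, 0.018])]
cup_red [(0.57, [0.566, 0.127, -0.0])]
cup_black [(0.93, [0.53, -0.025, 0.01])]
cup_white [(0.78, [0.536, -0.061, 0.008]), (0.66, [0.544, -0.064, 0.015])]
cup_blue [(0.92, [0.548, -0.111, 0.011])]
wood_rack [(0.76, [0.548, -0.082, -0.003]), (0.73, [0.552, -0.107, 0.015])]
metal_rack []
brown_jar [(0.85, [0.705, 0.04, 0.001])]
scene metal_rack 0.86 ((553.8094482421875, 131.30612182617188), (54.388362884521484, 199.76564025878906), 83.66854095458984)
scene wood_rack 0.88 ((526.12109375, -76.51409149169922), (190.83087158203125, 45.38657760620117), 89.84734344482422)
side metal_rack 0.6 ((562.7655029296875, 129.81692504882812), (54.41661071777344, 198.60202026367188), 82.76280212402344)
side wood_rack 0.63 ((550.904541015625, -77.63626098632812), (49.57656478881836, 193.37315368652344), 13.47974967956543)
wrist metal_rack 0.59 ((558.55615234375, 125.90691375732422), (46.490699768066406, 190.67408752441406), 83.53199005126953)
wrist wood_rack 0.76 ((542.4976196289062, -58.91450500488281), (45.93588638305664, 151.02932739257812), 10.916352272033691)
```

View pics/w0.png

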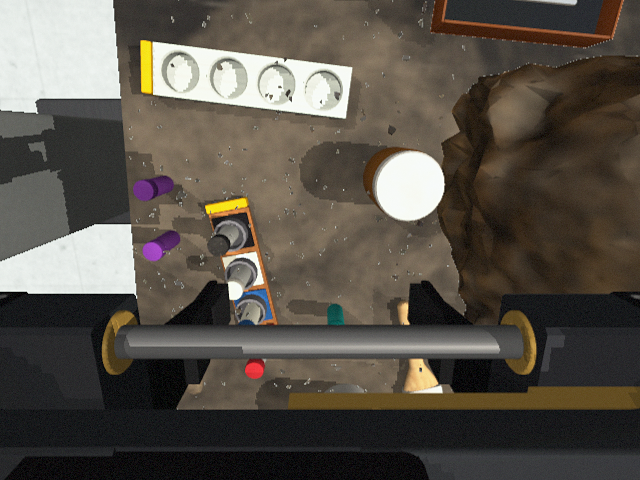

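```bash
python3 - <<'E'
from h import *
d=np.load("w0.npz");K,T=d["K"],d["T"]
P=np.array([ray(K,T,p,.022)[:2] for p in [(181,72),(229,77),(277,83),(324,90)]]);print("rims",P,P.mean(0),np.diff(P,axis=0))
print("corners",[ray(K,T,p,.022)[:2] for p in [(153,42),(352,67),(347,118),(152,93)]])
print("caps blk,wht,red",[ray(K,T,p,.066)[:2] for p in [(219,244),(235,291),(254,369)]])
K,T=cam("scene")
for n,p in [("white bottle base",(170,338)),("blue base",(143,346)),("jar",(231,270)),("rock low",(180,266))]: print(n,ray(K,T,p,0))
for n,p in [("white bottle top",(158,298)),("blue top",(131,313))]: print(n,ray(K,T,p,.08),ray(K,T,p,.1))
E
```

```text
rims [[0.5005 0.1328]
 [0.5439 0.1286]
 [0.5876 0.1235]
 [0.6307 0.1175]] [0.5657 0.1256] [[ 0.0434 -0.0042]
 [ 0.0437 -0.0051]
 [ 0.0431 -0.006 ]]
corners [array([0.4782, 0.1573]), array([0.6561, 0.1368]), array([0.6524, 0.093 ]), array([0.4718, 0.115 ])]
caps blk,wht,red [array([ 0.535 , -0.0175]), array([ 0.5466, -0.0638]), array([ 0.5602, -0.1493])]
white bottle base [0.6663 0.2214 0.    ]
blue base [0.6889 0.2601 0.    ]
jar [0.6972 0.0472 0.    ]
rock low [0.7811 0.1022 0.    ]
white bottle top [0.6871 0.2086 0.08  ] [0.6711 0.216  0.1   ]
blue top [0.696  0.2545 0.08  ] [0.6798 0.2604 0.1   ]
```

play_rows([
  {"translation": [-0.01, -0.04, 0.035], "angular": [0, 0, -0.1], "fingers": 0.042},
  {"translation": [-0.018, -0.07, 0.065], "angular": [0, 0, -0.19], "fingers": 0.042},
  {"translation": [-0.02, -0.091, 0.09], "angular": [0, 0, -0.19], "fingers": 0.042},
  {"translation": [-0.02, -0.091, 0.1], "angular": [0, 0, -0.19], "fingers": 0.042},
  {"translation": [-0.02, -0.091, 0.1], "angular": [0, 0, -0.19], "fingers": 0.042},
  {"translation": [-0.02, -0.091, 0.1], "angular": [0, 0, -0.19], "fingers": 0.042},
  {"translation": [-0.02, -0.091, 0.1], "angular": [0, 0, -0.19], "fingers": 0.042},
], squeeze=20)

```text
time_s: 2.93
tcp_pos: [0.5364, -0.0203, 0.1248]
orientation: [1.998, 2.419, 0.003]
contact_force: [0.6, -0.5, 1.3]
opening: 0.554
grasp_force: 0.0
```

```bash
python3 - <<'E'
from h import *
K,T=cam("wrist"); im=camera("wrist"); cv2.imwrite("pics/w1.png",im[:,:,::-1]); s=state(); print(s["tcp_pos"],s["opening"],s["qpos"])
print(delta([.534,-.0197,.035]))
for d in landmark_of("vial_black","wrist"): print(d["p"],d["point"])
p=T[:3,:3].T@(np.array([.534,-.0197,.066])-T[:3,3]); print(K@p/p[2])
E
```

```text
[ 0.5367 -0.0203  0.1251] 0.5280042918782223 [-0.1848  0.0999  1.8531  0.0001  1.1838 -0.3749]
tool y angle 0.19012772435748682
[ 0.0013 -0.003   0.0901]
0.94 [0.4646, -0.0319, -0.0027]
0.92 [0.4622, 0.0295, -0.0019]
[313.9622 259.0083   1.    ]
```

View pics/w1.png

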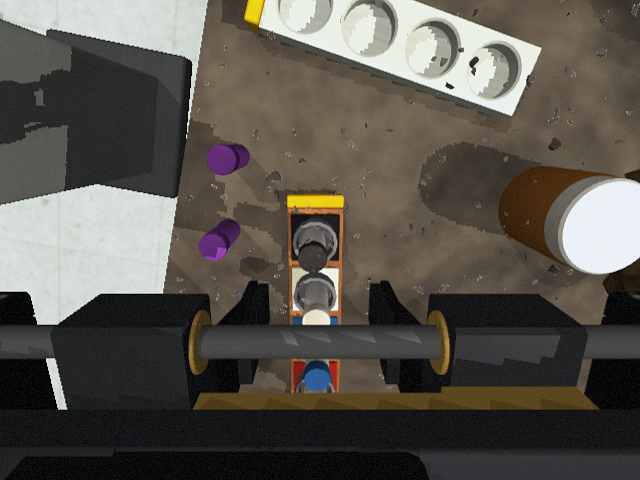

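play_rows([
  {"translation": [0.001, -0.001, 0.035], "angular": [0, 0, 0], "fingers": 0.042},
  {"translation": [0.001, -0.001, 0.065], "angular": [0, 0, 0], "fingers": 0.042},
  {"translation": [0.001, -0.001, 0.082], "angular": [0, 0, 0], "fingers": 0.042},
  {"translation": [0.001, -0.001, 0.089], "angular": [0, 0, 0], "fingers": 0.042},
  {"translation": [0.001, -0.001, 0.089], "angular": [0, 0, 0], "fingers": 0.042},
  {"translation": [0.001, -0.001, 0.089], "angular": [0, 0, 0], "fingers": 0.01},
  {"translation": [0.001, -0.001, 0.089], "angular": [0, 0, 0], "fingers": 0.01},
  {"translation": [0.001, -0.001, 0.089], "angular": [0, 0, 0], "fingers": 0.01},
  {"translation": [0.001, -0.001, 0.089], "angular": [0, 0, 0], "fingers": 0.01},
  {"translation": [0.001, -0.001, 0.089], "angular": [0, 0, 0], "fingers": 0.01},
  {"translation": [0.001, -0.001, 0.089], "angular": [0, 0, 0], "fingers": 0.01},
  {"translation": [0.001, -0.001, 0.089], "angular": [0, 0, 0], "fingers": 0.01},
], squeeze=20)

```text
time_s: 4.03
tcp_pos: [0.5336, -0.0193, 0.0345]
orientation: [2.0, 2.421, 0.001]
contact_force: [-0.1, -0.0, 4.3]
opening: 0.201
grasp_force: 19.9
```

play_rows([
  {"translation": [0, 0, -0.02], "angular": [0, 0, 0], "fingers": 0.01},
  {"translation": [0, 0, -0.05], "angular": [0, 0, 0], "fingers": 0.01},
  {"translation": [0, 0, -0.08], "angular": [0, 0, 0], "fingers": 0.01},
  {"translation": [0.01, 0.01, -0.095], "angular": [0, 0, -0.1], "fingers": 0.01},
  {"translation": [0.025, 0.025, -0.095], "angular": [0, 0, -0.22], "fingers": 0.01},
  {"translation": [0.04, 0.04, -0.095], "angular": [0, 0, -0.34], "fingers": 0.01},
  {"translation": [0.055, 0.055, -0.095], "angular": [0, 0, -0.46], "fingers": 0.01},
  {"translation": [0.07, 0.07, -0.095], "angular": [0, 0, -0.58], "fingers": 0.01},
  {"translation": [0.085, 0.085, -0.095], "angular": [0, 0, -0.7], "fingers": 0.01},
  {"translation": [0.1, 0.1, -0.095], "angular": [0, 0, -0.82], "fingers": 0.01},
  {"translation": [0.11, 0.11, -0.095], "angular": [0, 0, -0.94], "fingers": 0.01},
  {"translation": [0.117, 0.12, -0.095], "angular": [0, 0, -1.06], "fingers": 0.01},
  {"translation": [0.117, 0.12, -0.095], "angular": [0, 0, -1.18], "fingers": 0.01},
  {"translation": [0.117, 0.12, -0.095], "angular": [0, 0, -1.3], "fingers": 0.01},
  {"translation": [0.117, 0.12, -0.095], "angular": [0, 0, -1.42], "fingers": 0.01},
  {"translation": [0.117, 0.12, -0.095], "angular": [0, 0, -1.54], "fingers": 0.01},
  {"translation": [0.117, 0.12, -0.095], "angular": [0, 0, -1.66], "fingers": 0.01},
  {"translation": [0.117, 0.12, -0.095], "angular": [0, 0, -1.72], "fingers": 0.01},
  {"translation": [0.117, 0.12, -0.095], "angular": [0, 0, -1.72], "fingers": 0.01},
  {"translation": [0.117, 0.12, -0.095], "angular": [0, 0, -1.72], "fingers": 0.01},
])

```text
time_s: 5.7
tcp_pos: [0.6282, 0.1183, 0.1281]
orientation: [0.527, -3.096, -0.0]
contact_force: [0.6, -0.1, -0.2]
opening: 0.201
grasp_force: 19.9
```

```bash
python3 - <<'E'
from h import *
K,T=cam("wrist"); im=camera("wrist"); cv2.imwrite("pics/w2.png",im[:,:,::-1]); s=state(); print(s["tcp_pos"],s["opening"],s["qpos"],s["grasp_force"])
print(delta([.6295,.1178,.029]))
c=np.array([.564,.1255]);u=np.array([.993,-.117])
for k in (66,22,-22,-66):
    p=T[:3,:3].T@(np.r_[c-u*k/1000,.022]-T[:3,3]); print(k,(K@p/p[2])[:2])
E
```

```text
[0.6283 0.1183 0.1282] 0.20424102904115524 [ 0.0629  0.333   1.5721  0.      1.2371 -1.8449] 19.895434562349692
tool y angle 1.9077315438082405
[-0.001  -0.0009  0.0992]
66 [404.3951  73.0151]
22 [373.3304 134.2685]
-22 [344.8272 190.4712]
-66 [318.5812 242.2229]
```

View pics/w2.png

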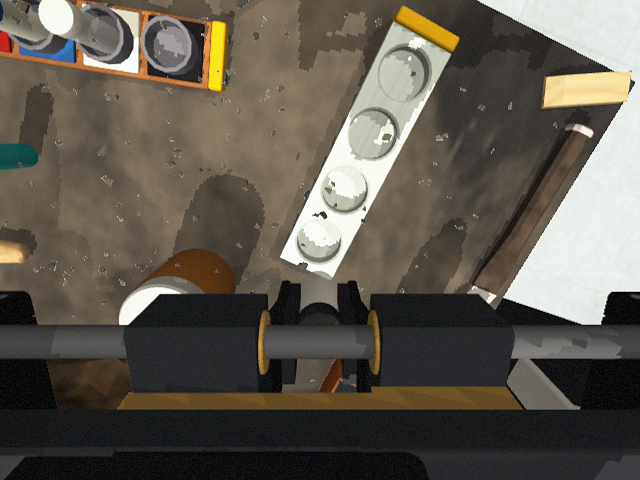

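Predicted pocket centres match the picture to about 2 px: (404,73), (373,134), (345,190) and (318,242). I'm going down now.

play_rows([
  {"translation": [-0.001, -0.001, 0.03], "angular": [0, 0, 0], "fingers": 0.01},
  {"translation": [-0.001, -0.001, 0.06], "angular": [0, 0, 0], "fingers": 0.01},
  {"translation": [-0.001, -0.001, 0.08], "angular": [0, 0, 0], "fingers": 0.01},
  {"translation": [-0.001, -0.001, 0.09], "angular": [0, 0, 0], "fingers": 0.01},
  {"translation": [-0.001, -0.001, 0.095], "angular": [0, 0, 0], "fingers": 0.01},
  {"translation": [-0.001, -0.001, 0.098], "angular": [0, 0, 0], "fingers": 0.01},
  {"translation": [-0.001, -0.001, 0.098], "angular": [0, 0, 0], "fingers": 0.01},
  {"translation": [-0.001, -0.001, 0.098], "angular": [0, 0, 0], "fingers": 0.01},
])

```text
time_s: 6.42
tcp_pos: [0.6311, 0.1178, 0.0321]
orientation: [-0.529, 3.094, -0.0]
contact_force: [0.2, 0.6, 0.6]
opening: 0.204
grasp_force: 19.9
```

play_rows([
  {"translation": [0, 0, 0.002], "angular": [0, 0, 0], "fingers": 0.01},
  {"translation": [0, 0, 0.004], "angular": [0, 0, 0], "fingers": 0.01},
  {"translation": [0, 0, 0.004], "angular": [0, 0, 0], "fingers": 0.01},
  {"translation": [0, 0, 0.004], "angular": [0, 0, 0], "fingers": 0.01},
])

```text
time_s: 6.75
tcp_pos: [0.6313, 0.1176, 0.0283]
orientation: [-0.53, 3.093, -0.001]
contact_force: [-0.4, -0.9, 5.9]
opening: 0.2
grasp_force: 20.0
```

play_rows([
  {"translation": [0, 0, 0], "angular": [0, 0, 0], "fingers": 0.034},
  {"translation": [0, 0, 0], "angular": [0, 0, 0], "fingers": 0.034},
  {"translation": [0, 0, 0], "angular": [0, 0, 0], "fingers": 0.034},
  {"translation": [0, 0, 0], "angular": [0, 0, 0], "fingers": 0.034},
  {"translation": [0, 0, -0.015], "angular": [0, 0, 0], "fingers": 0.034},
  {"translation": [0, 0, -0.045], "angular": [0, 0, 0], "fingers": 0.04},
  {"translation": [0, 0, -0.08], "angular": [0, 0, 0], "fingers": 0.042},
  {"translation": [0, 0, -0.1], "angular": [0, 0, 0], "fingers": 0.042},
  {"translation": [0, 0, -0.1], "angular": [0, 0, 0], "fingers": 0.042},
  {"translation": [0, 0, -0.1], "angular": [0, 0, 0], "fingers": 0.042},
])

```text
time_s: 7.58
tcp_pos: [0.6313, 0.1179, 0.1295]
orientation: [-0.53, 3.092, -0.001]
contact_force: [-0.7, -0.3, -1.2]
opening: 0.48
grasp_force: 0.0
```

```bash
cat > go.py <<'E'
from h import *
import sys
W={"white":(.5423,-.0629),"blue":(.5507,-.1061),"red":(.559,-.1493)}
P={"white":(.5858,.1229),"blue":(.5422,.1281),"red":(.4985,.1332)}
s=state();print(s["tcp_pos"],s["opening"],s["grasp_force"])
for n in W:
    if len(sys.argv)>1 and n!=sys.argv[1]: continue
    print(n,"wood",delta([*W[n],.12]),"metal",delta([*P[n],.125]))
E
python3 go.py white; python3 - <<'E'
from h import *
for c in ("side","scene"):
    im=camera(c); cv2.imwrite(f"pics/{c}1.png",im[:,:,::-1])
    print([(d["p"],d["point"]) for d in landmark_of("vial_black",c)])
K,T=cam("side"); cv2.imwrite("pics/side1c.png",cv2.resize(camera("side")[170:370,260:480,::-1],None,fx=3,fy=3))
E
```

```text
[0.6313 0.1179 0.1295] 0.4799640680364107 0.0
tool y angle 1.9101059143904944
tool y angle 1.9101059143904944
white wood [ 0.1442 -0.1409  0.0091] metal [0.0413 0.0199 0.0043]
[(0.75, [0.6435, -0.1129, 0.0001]), (0.56, [0.6312, 0.1129, 0.0093]), (0.44, [0.4667, 0.0323, 0.0008])]
[(0.81, [0.4665, -0.0292, -0.0008]), (0.77, [0.6446, -0.1137, 0.0027]), (0.69, [0.465, 0.0344, 0.0007]), (0.67, [0.6336, 0.1182, 0.007])]
```

View pics/side1c.png

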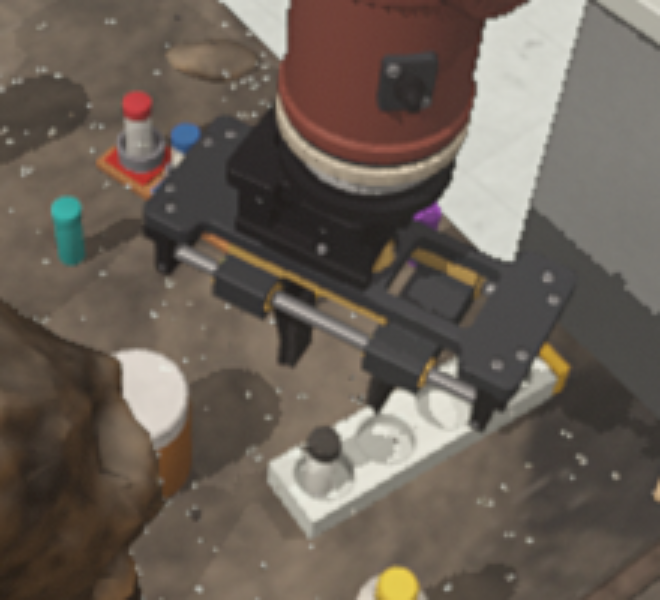

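Black stands in its pocket at about (322,465) in the crop, and the jar and tin are untouched. Next is white.

play_rows([
  {"translation": [0.02, -0.02, 0], "angular": [0, 0, 0.12], "fingers": 0.042},
  {"translation": [0.04, -0.04, 0], "angular": [0, 0, 0.24], "fingers": 0.042},
  {"translation": [0.06, -0.06, 0], "angular": [0, 0, 0.36], "fingers": 0.042},
  {"translation": [0.08, -0.08, 0], "angular": [0, 0, 0.48], "fingers": 0.042},
  {"translation": [0.1, -0.1, 0], "angular": [0, 0, 0.6], "fingers": 0.042},
  {"translation": [0.12, -0.12, 0], "angular": [0, 0, 0.72], "fingers": 0.042},
  {"translation": [0.135, -0.133, 0], "angular": [0, 0, 0.84], "fingers": 0.042},
  {"translation": [0.144, -0.141, 0], "angular": [0, 0, 0.96], "fingers": 0.042},
  {"translation": [0.144, -0.141, 0], "angular": [0, 0, 1.08], "fingers": 0.042},
  {"translation": [0.144, -0.141, 0], "angular": [0, 0, 1.2], "fingers": 0.042},
  {"translation": [0.144, -0.141, 0], "angular": [0, 0, 1.32], "fingers": 0.042},
  {"translation": [0.144, -0.141, 0], "angular": [0, 0, 1.44], "fingers": 0.042},
  {"translation": [0.144, -0.141, 0], "angular": [0, 0, 1.56], "fingers": 0.042},
  {"translation": [0.144, -0.141, 0], "angular": [0, 0, 1.68], "fingers": 0.042},
  {"translation": [0.144, -0.141, 0], "angular": [0, 0, 1.72], "fingers": 0.042},
  {"translation": [0.144, -0.141, 0], "angular": [0, 0, 1.72], "fingers": 0.042},
  {"translation": [0.144, -0.141, 0], "angular": [0, 0, 1.72], "fingers": 0.042},
])

```text
time_s: 9.25
tcp_pos: [0.5404, -0.063, 0.1256]
orientation: [-1.998, -2.423, 0.001]
contact_force: [0.4, 0.5, -0.2]
opening: 0.484
grasp_force: 0.0
```

```bash
python3 go.py white; python3 - <<'E'
from h import *
K,T=cam("wrist"); camera("wrist")
W={"white":(.5423,-.0629),"blue":(.5507,-.1061),"red":(.559,-.1493)}
for n in W:
    print(n,[(round(d["p"],2),d["point"]) for d in landmark_of("vial_"+n,"wrist")[:2]])
E
```

```text
[ 0.5404 -0.063   0.1256] 0.4836960220145064 0.0
tool y angle 0.1916331812959297
tool y angle 0.1916331812959297
white wood [-0.0003  0.0019  0.0056] metal [0.1739 0.08   0.0006]
white [(0.59, [0.5428, -0.0636, 0.0121])]
blue [(0.62, [0.5499, -0.1104, 0.0178])]
red []
```

play_rows([
  {"translation": [0, 0.002, 0.035], "angular": [0, 0, 0], "fingers": 0.042},
  {"translation": [0, 0.002, 0.065], "angular": [0, 0, 0], "fingers": 0.042},
  {"translation": [0, 0.002, 0.083], "angular": [0, 0, 0], "fingers": 0.042},
  {"translation": [0, 0.002, 0.09], "angular": [0, 0, 0], "fingers": 0.042},
  {"translation": [0, 0.002, 0.09], "angular": [0, 0, 0], "fingers": 0.042},
  {"translation": [0, 0.002, 0.09], "angular": [0, 0, 0], "fingers": 0.01},
  {"translation": [0, 0.002, 0.09], "angular": [0, 0, 0], "fingers": 0.01},
  {"translation": [0, 0.002, 0.09], "angular": [0, 0, 0], "fingers": 0.01},
  {"translation": [0, 0.002, 0.09], "angular": [0, 0, 0], "fingers": 0.01},
  {"translation": [0, 0.002, 0.09], "angular": [0, 0, 0], "fingers": 0.01},
  {"translation": [0, 0.002, 0.09], "angular": [0, 0, 0], "fingers": 0.01},
  {"translation": [0, 0.002, 0.09], "angular": [0, 0, 0], "fingers": 0.01},
])

```text
time_s: 10.45
tcp_pos: [0.5436, -0.0631, 0.0376]
orientation: [2.0, 2.421, 0.001]
contact_force: [-2.2, -0.5, 5.5]
opening: 0.203
grasp_force: 20.0
```

```bash
python3 go.py white
```

```text
[ 0.5436 -0.0631  0.0376] 0.20284029824116606 19.957126323133707
tool y angle 0.190054063969607
tool y angle 0.190054063969607
white wood [ 0.0003 -0.0011 -0.0824] metal [ 0.1746  0.0767 -0.0875]
```

play_rows([
  {"translation": [0, 0, -0.02], "angular": [0, 0, 0], "fingers": 0.01},
  {"translation": [0, 0, -0.05], "angular": [0, 0, 0], "fingers": 0.01},
  {"translation": [0, 0, -0.08], "angular": [0, 0, 0], "fingers": 0.01},
  {"translation": [0.01, 0.005, -0.092], "angular": [0, 0, -0.1], "fingers": 0.01},
  {"translation": [0.03, 0.012, -0.092], "angular": [0, 0, -0.22], "fingers": 0.01},
  {"translation": [0.05, 0.02, -0.092], "angular": [0, 0, -0.34], "fingers": 0.01},
  {"translation": [0.07, 0.03, -0.092], "angular": [0, 0, -0.46], "fingers": 0.01},
  {"translation": [0.09, 0.04, -0.092], "angular": [0, 0, -0.58], "fingers": 0.01},
  {"translation": [0.11, 0.05, -0.092], "angular": [0, 0, -0.7], "fingers": 0.01},
  {"translation": [0.13, 0.06, -0.092], "angular": [0, 0, -0.82], "fingers": 0.01},
  {"translation": [0.15, 0.068, -0.092], "angular": [0, 0, -0.94], "fingers": 0.01},
  {"translation": [0.165, 0.074, -0.092], "angular": [0, 0, -1.06], "fingers": 0.01},
  {"translation": [0.175, 0.077, -0.092], "angular": [0, 0, -1.18], "fingers": 0.01},
  {"translation": [0.175, 0.077, -0.092], "angular": [0, 0, -1.3], "fingers": 0.01},
  {"translation": [0.175, 0.077, -0.092], "angular": [0, 0, -1.42], "fingers": 0.01},
  {"translation": [0.175, 0.077, -0.092], "angular": [0, 0, -1.54], "fingers": 0.01},
  {"translation": [0.175, 0.077, -0.092], "angular": [0, 0, -1.66], "fingers": 0.01},
  {"translation": [0.175, 0.077, -0.092], "angular": [0, 0, -1.72], "fingers": 0.01},
  {"translation": [0.175, 0.077, -0.092], "angular": [0, 0, -1.72], "fingers": 0.01},
  {"translation": [0.175, 0.077, -0.092], "angular": [0, 0, -1.72], "fingers": 0.01},
])

```text
time_s: 12.12
tcp_pos: [0.5853, 0.1237, 0.1283]
orientation: [0.527, -3.097, -0.0]
contact_force: [0.1, -0.0, -0.0]
opening: 0.202
grasp_force: 19.9
```

```bash
python3 go.py white
```

```text
[0.5853 0.1237 0.1283] 0.20156983045428614 19.947316283360124
tool y angle 1.9078948157178086
tool y angle 1.9078948157178086
white wood [ 0.1023 -0.1618  0.0083] metal [-0.0002 -0.0009  0.0033]
```

play_rows([
  {"translation": [0, -0.001, 0.03], "angular": [0, 0, 0], "fingers": 0.01},
  {"translation": [0, -0.001, 0.06], "angular": [0, 0, 0], "fingers": 0.01},
  {"translation": [0, -0.001, 0.08], "angular": [0, 0, 0], "fingers": 0.01},
  {"translation": [0, -0.001, 0.09], "angular": [0, 0, 0], "fingers": 0.01},
  {"translation": [0, -0.001, 0.095], "angular": [0, 0, 0], "fingers": 0.01},
  {"translation": [0, -0.001, 0.097], "angular": [0, 0, 0], "fingers": 0.01},
  {"translation": [0, -0.001, 0.099], "angular": [0, 0, 0], "fingers": 0.01},
  {"translation": [0, -0.001, 0.099], "angular": [0, 0, 0], "fingers": 0.01},
  {"translation": [0, -0.001, 0.099], "angular": [0, 0, 0], "fingers": 0.01},
])

```text
time_s: 12.87
tcp_pos: [0.5874, 0.123, 0.0317]
orientation: [-0.529, 3.094, -0.0]
contact_force: [-2.2, 0.1, 5.9]
opening: 0.203
grasp_force: 20.0
```

On the floor (5.9 N of contact). Release and lift.

play_rows([
  {"translation": [0, 0, 0], "angular": [0, 0, 0], "fingers": 0.034},
  {"translation": [0, 0, 0], "angular": [0, 0, 0], "fingers": 0.034},
  {"translation": [0, 0, 0], "angular": [0, 0, 0], "fingers": 0.034},
  {"translation": [0, 0, 0], "angular": [0, 0, 0], "fingers": 0.034},
  {"translation": [0, 0, -0.015], "angular": [0, 0, 0], "fingers": 0.034},
  {"translation": [0, 0, -0.045], "angular": [0, 0, 0], "fingers": 0.04},
  {"translation": [0, 0, -0.08], "angular": [0, 0, 0], "fingers": 0.042},
  {"translation": [0, 0, -0.097], "angular": [0, 0, 0], "fingers": 0.042},
  {"translation": [0, 0, -0.097], "angular": [0, 0, 0], "fingers": 0.042},
  {"translation": [0, 0, -0.097], "angular": [0, 0, 0], "fingers": 0.042},
])

```text
time_s: 13.7
tcp_pos: [0.5868, 0.1227, 0.1279]
orientation: [-0.53, 3.094, -0.0]
contact_force: [0.4, -0.6, 0.0]
opening: 0.479
grasp_force: 0.0
```

```bash
python3 go.py blue
```

```text
[0.5868 0.1227 0.1279] 0.4792109740804166 0.0
tool y angle 1.9099114549240817
tool y angle 1.9099114549240817
blue wood [ 0.1102 -0.2038  0.0077] metal [0.0403 0.0199 0.0027]
```

play_rows([
  {"translation": [0.012, -0.02, 0], "angular": [0, 0, 0.12], "fingers": 0.042},
  {"translation": [0.025, -0.045, 0], "angular": [0, 0, 0.24], "fingers": 0.042},
  {"translation": [0.04, -0.07, 0], "angular": [0, 0, 0.36], "fingers": 0.042},
  {"translation": [0.053, -0.095, 0], "angular": [0, 0, 0.48], "fingers": 0.042},
  {"translation": [0.067, -0.12, 0], "angular": [0, 0, 0.6], "fingers": 0.042},
  {"translation": [0.08, -0.145, 0], "angular": [0, 0, 0.72], "fingers": 0.042},
  {"translation": [0.095, -0.17, 0], "angular": [0, 0, 0.84], "fingers": 0.042},
  {"translation": [0.105, -0.192, 0], "angular": [0, 0, 0.96], "fingers": 0.042},
  {"translation": [0.11, -0.204, 0], "angular": [0, 0, 1.08], "fingers": 0.042},
  {"translation": [0.11, -0.204, 0], "angular": [0, 0, 1.2], "fingers": 0.042},
  {"translation": [0.11, -0.204, 0], "angular": [0, 0, 1.32], "fingers": 0.042},
  {"translation": [0.11, -0.204, 0], "angular": [0, 0, 1.44], "fingers": 0.042},
  {"translation": [0.11, -0.204, 0], "angular": [0, 0, 1.56], "fingers": 0.042},
  {"translation": [0.11, -0.204, 0], "angular": [0, 0, 1.68], "fingers": 0.042},
  {"translation": [0.11, -0.204, 0], "angular": [0, 0, 1.72], "fingers": 0.042},
  {"translation": [0.11, -0.204, 0], "angular": [0, 0, 1.72], "fingers": 0.042},
  {"translation": [0.11, -0.204, 0], "angular": [0, 0, 1.72], "fingers": 0.042},
])

```text
time_s: 15.12
tcp_pos: [0.5488, -0.1059, 0.1247]
orientation: [-1.997, -2.422, 0.002]
contact_force: [0.1, 0.1, 0.2]
opening: 0.484
grasp_force: 0.0
```

```bash
python3 go.py blue; python3 - <<'E'
from h import *
for c in ("wrist","side"):
  im=camera(c); cv2.imwrite(f"pics/b{c}.png",im[:,:,::-1])
  for n in ("blue","red","white"): print(c,n,[(round(d["p"],2),d["point"]) for d in landmark_of("vial_"+n,c)[:2]])
E
```

```text
[ 0.5488 -0.1059  0.1247] 0.4844050413535653 0.0
tool y angle 0.19162123530513203
tool y angle 0.19162123530513203
blue wood [-0.0005  0.0018  0.0047] metal [ 0.231   0.0381 -0.0001]
wrist blue [(0.97, [0.5494, -0.1085, 0.0181])]
wrist red [(0.65, [0.561, -0.1514, 0.0157])]
wrist white []
side blue [(0.48, [0.551, -0.1085, 0.0133])]
side red [(0.65, [0.5598, -0.154, 0.013])]
side white [(0.59, [0.5838, 0.1207, 0.0142])]
```

View pics/bside.png

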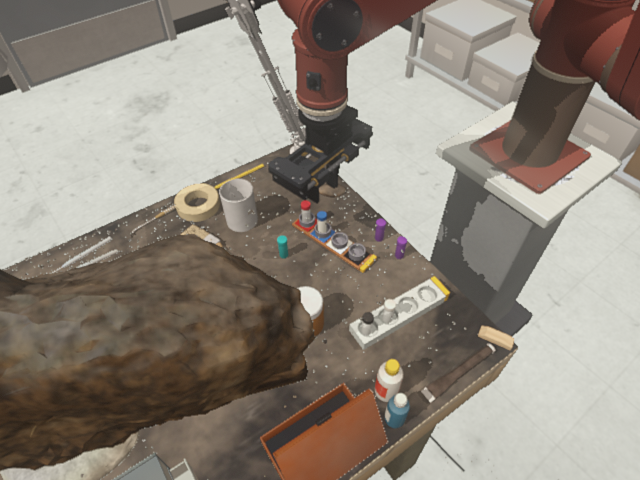

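Black at (366,322) and white at (389,310) stand in the two far pockets. Next I grasp blue.

play_rows([
  {"translation": [-0.002, 0.001, 0.035], "angular": [0, 0, 0], "fingers": 0.042},
  {"translation": [-0.002, 0.001, 0.065], "angular": [0, 0, 0], "fingers": 0.042},
  {"translation": [-0.002, 0.001, 0.083], "angular": [0, 0, 0], "fingers": 0.042},
  {"translation": [-0.002, 0.001, 0.09], "angular": [0, 0, 0], "fingers": 0.042},
  {"translation": [-0.002, 0.001, 0.09], "angular": [0, 0, 0], "fingers": 0.042},
  {"translation": [-0.002, 0.001, 0.09], "angular": [0, 0, 0], "fingers": 0.01},
  {"translation": [-0.002, 0.001, 0.09], "angular": [0, 0, 0], "fingers": 0.01},
  {"translation": [-0.002, 0.001, 0.09], "angular": [0, 0, 0], "fingers": 0.01},
  {"translation": [-0.002, 0.001, 0.09], "angular": [0, 0, 0], "fingers": 0.01},
  {"translation": [-0.002, 0.001, 0.09], "angular": [0, 0, 0], "fingers": 0.01},
  {"translation": [-0.002, 0.001, 0.09], "angular": [0, 0, 0], "fingers": 0.01},
  {"translation": [-0.002, 0.001, 0.09], "angular": [0, 0, 0], "fingers": 0.01},
])

```text
time_s: 16.52
tcp_pos: [0.5522, -0.1084, 0.0377]
orientation: [2.0, 2.421, 0.001]
contact_force: [-0.8, 0.4, 6.1]
opening: 0.202
grasp_force: 20.0
```

```bash
python3 go.py blue
```

```text
[ 0.5522 -0.1084  0.0377] 0.20173601403257369 19.998463187366724
tool y angle 0.19002141971824849
tool y angle 0.19002141971824849
blue wood [ 0.0025 -0.0009 -0.0823] metal [ 0.2341  0.035  -0.0874]
```

play_rows([
  {"translation": [0, 0, -0.02], "angular": [0, 0, 0], "fingers": 0.01},
  {"translation": [0, 0, -0.05], "angular": [0, 0, 0], "fingers": 0.01},
  {"translation": [0, 0, -0.08], "angular": [0, 0, 0], "fingers": 0.01},
  {"translation": [0.015, 0.002, -0.092], "angular": [0, 0, -0.1], "fingers": 0.01},
  {"translation": [0.035, 0.005, -0.092], "angular": [0, 0, -0.22], "fingers": 0.01},
  {"translation": [0.06, 0.009, -0.092], "angular": [0, 0, -0.34], "fingers": 0.01},
  {"translation": [0.085, 0.013, -0.092], "angular": [0, 0, -0.46], "fingers": 0.01},
  {"translation": [0.11, 0.017, -0.092], "angular": [0, 0, -0.58], "fingers": 0.01},
  {"translation": [0.135, 0.02, -0.092], "angular": [0, 0, -0.7], "fingers": 0.01},
  {"translation": [0.16, 0.024, -0.092], "angular": [0, 0, -0.82], "fingers": 0.01},
  {"translation": [0.185, 0.028, -0.092], "angular": [0, 0, -0.94], "fingers": 0.01},
  {"translation": [0.21, 0.032, -0.092], "angular": [0, 0, -1.06], "fingers": 0.01},
  {"translation": [0.228, 0.035, -0.092], "angular": [0, 0, -1.18], "fingers": 0.01},
  {"translation": [0.234, 0.035, -0.092], "angular": [0, 0, -1.3], "fingers": 0.01},
  {"translation": [0.234, 0.035, -0.092], "angular": [0, 0, -1.42], "fingers": 0.01},
  {"translation": [0.234, 0.035, -0.092], "angular": [0, 0, -1.54], "fingers": 0.01},
  {"translation": [0.234, 0.035, -0.092], "angular": [0, 0, -1.66], "fingers": 0.01},
  {"translation": [0.234, 0.035, -0.092], "angular": [0, 0, -1.72], "fingers": 0.01},
  {"translation": [0.234, 0.035, -0.092], "angular": [0, 0, -1.72], "fingers": 0.01},
  {"translation": [0.234, 0.035, -0.092], "angular": [0, 0, -1.72], "fingers": 0.01},
])

```text
time_s: 18.18
tcp_pos: [0.5413, 0.1284, 0.1284]
orientation: [0.527, -3.097, -0.0]
contact_force: [0.8, 0.5, -0.2]
opening: 0.204
grasp_force: 20.0
```

```bash
python3 go.py blue
```

```text
[0.5413 0.1284 0.1284] 0.20408011438915438 19.99695086851716
tool y angle 1.9078755086101267
tool y angle 1.9078755086101267
blue wood [ 0.0687 -0.2244  0.0084] metal [-0.0008 -0.0005  0.0034]
```

play_rows([
  {"translation": [0, -0.001, 0.03], "angular": [0, 0, 0], "fingers": 0.01},
  {"translation": [0, -0.001, 0.06], "angular": [0, 0, 0], "fingers": 0.01},
  {"translation": [0, -0.001, 0.08], "angular": [0, 0, 0], "fingers": 0.01},
  {"translation": [0, -0.001, 0.09], "angular": [0, 0, 0], "fingers": 0.01},
  {"translation": [0, -0.001, 0.095], "angular": [0, 0, 0], "fingers": 0.01},
  {"translation": [0, -0.001, 0.097], "angular": [0, 0, 0], "fingers": 0.01},
  {"translation": [0, -0.001, 0.099], "angular": [0, 0, 0], "fingers": 0.01},
  {"translation": [0, -0.001, 0.099], "angular": [0, 0, 0], "fingers": 0.01},
  {"translation": [0, -0.001, 0.099], "angular": [0, 0, 0], "fingers": 0.01},
])

```text
time_s: 18.93
tcp_pos: [0.5435, 0.1279, 0.0319]
orientation: [-0.528, 3.094, 0.0]
contact_force: [-2.0, 1.0, 5.4]
opening: 0.204
grasp_force: 20.0
```

play_rows([
  {"translation": [0, 0, 0], "angular": [0, 0, 0], "fingers": 0.034},
  {"translation": [0, 0, 0], "angular": [0, 0, 0], "fingers": 0.034},
  {"translation": [0, 0, 0], "angular": [0, 0, 0], "fingers": 0.034},
  {"translation": [0, 0, 0], "angular": [0, 0, 0], "fingers": 0.034},
  {"translation": [0, 0, -0.015], "angular": [0, 0, 0], "fingers": 0.034},
  {"translation": [0, 0, -0.045], "angular": [0, 0, 0], "fingers": 0.04},
  {"translation": [0, 0, -0.08], "angular": [0, 0, 0], "fingers": 0.042},
  {"translation": [0, 0, -0.097], "angular": [0, 0, 0], "fingers": 0.042},
  {"translation": [0, 0, -0.097], "angular": [0, 0, 0], "fingers": 0.042},
  {"translation": [0, 0, -0.097], "angular": [0, 0, 0], "fingers": 0.042},
])

```text
time_s: 19.77
tcp_pos: [0.5429, 0.1274, 0.1279]
orientation: [-0.529, 3.094, -0.0]
contact_force: [-0.5, 0.6, -0.6]
opening: 0.477
grasp_force: 0.0
```

```bash
sed -i 's/(.559,-.1493)/(.559,-.1505)/' go.py; python3 go.py red
```

```text
[0.5429 0.1274 0.1279] 0.4771646254651318 0.0
tool y angle 1.9098090016924216
tool y angle 1.9098090016924216
red wood [ 0.0773 -0.2675  0.0078] metal [0.0399 0.0202 0.0027]
```

play_rows([
  {"translation": [0.007, -0.025, 0], "angular": [0, 0, 0.12], "fingers": 0.042},
  {"translation": [0.015, -0.055, 0], "angular": [0, 0, 0.24], "fingers": 0.042},
  {"translation": [0.025, -0.085, 0], "angular": [0, 0, 0.36], "fingers": 0.042},
  {"translation": [0.033, -0.115, 0], "angular": [0, 0, 0.48], "fingers": 0.042},
  {"translation": [0.042, -0.145, 0], "angular": [0, 0, 0.6], "fingers": 0.042},
  {"translation": [0.051, -0.175, 0], "angular": [0, 0, 0.72], "fingers": 0.042},
  {"translation": [0.06, -0.205, 0], "angular": [0, 0, 0.84], "fingers": 0.042},
  {"translation": [0.068, -0.235, 0], "angular": [0, 0, 0.96], "fingers": 0.042},
  {"translation": [0.075, -0.257, 0], "angular": [0, 0, 1.08], "fingers": 0.042},
  {"translation": [0.077, -0.267, 0], "angular": [0, 0, 1.2], "fingers": 0.042},
  {"translation": [0.077, -0.267, 0], "angular": [0, 0, 1.32], "fingers": 0.042},
  {"translation": [0.077, -0.267, 0], "angular": [0, 0, 1.44], "fingers": 0.042},
  {"translation": [0.077, -0.267, 0], "angular": [0, 0, 1.56], "fingers": 0.042},
  {"translation": [0.077, -0.267, 0], "angular": [0, 0, 1.68], "fingers": 0.042},
  {"translation": [0.077, -0.267, 0], "angular": [0, 0, 1.72], "fingers": 0.042},
  {"translation": [0.077, -0.267, 0], "angular": [0, 0, 1.72], "fingers": 0.042},
  {"translation": [0.077, -0.267, 0], "angular": [0, 0, 1.72], "fingers": 0.042},
])

```text
time_s: 21.18
tcp_pos: [0.557, -0.1496, 0.1247]
orientation: [-1.997, -2.421, 0.001]
contact_force: [-0.4, 0.7, 0.9]
opening: 0.487
grasp_force: 0.0
```

```bash
python3 go.py red; python3 - <<'E'
from h import *
for c in ("wrist","side"):
  im=camera(c)
  for n in ("blue","red"): print(c,n,[(round(d["p"],2),d["point"]) for d in landmark_of("vial_"+n,c)[:2]])
E
```

```text
[ 0.557  -0.1496  0.1247] 0.4865250684796827 0.0
tool y angle 0.19156161176942527
tool y angle 0.19156161176942527
red wood [-0.0013  0.0018  0.0047] metal [ 0.2888 -0.0035  0.0002]
wrist blue []
wrist red [(0.74, [0.5602, -0.1533, 0.0122])]
side blue [(0.79, [0.5373, 0.1276, 0.0077])]
side red [(0.72, [0.5577, -0.1552, 0.0137])]
```

play_rows([
  {"translation": [-0.003, 0.001, 0.035], "angular": [0, 0, 0], "fingers": 0.042},
  {"translation": [-0.003, 0.001, 0.065], "angular": [0, 0, 0], "fingers": 0.042},
  {"translation": [-0.003, 0.001, 0.083], "angular": [0, 0, 0], "fingers": 0.042},
  {"translation": [-0.003, 0.001, 0.09], "angular": [0, 0, 0], "fingers": 0.042},
  {"translation": [-0.003, 0.001, 0.09], "angular": [0, 0, 0], "fingers": 0.042},
  {"translation": [-0.003, 0.001, 0.09], "angular": [0, 0, 0], "fingers": 0.01},
  {"translation": [-0.003, 0.001, 0.09], "angular": [0, 0, 0], "fingers": 0.01},
  {"translation": [-0.003, 0.001, 0.09], "angular": [0, 0, 0], "fingers": 0.01},
  {"translation": [-0.003, 0.001, 0.09], "angular": [0, 0, 0], "fingers": 0.01},
  {"translation": [-0.003, 0.001, 0.09], "angular": [0, 0, 0], "fingers": 0.01},
  {"translation": [-0.003, 0.001, 0.09], "angular": [0, 0, 0], "fingers": 0.01},
  {"translation": [-0.003, 0.001, 0.09], "angular": [0, 0, 0], "fingers": 0.01},
])

```text
time_s: 22.48
tcp_pos: [0.5603, -0.1532, 0.0377]
orientation: [2.0, 2.421, 0.0]
contact_force: [-2.4, -0.6, 6.7]
opening: 0.205
grasp_force: 20.0
```

```bash
python3 go.py red
```

```text
[ 0.5603 -0.1532  0.0377] 0.20544645442687876 19.954435424879193
tool y angle 0.19004881158879533
tool y angle 0.19004881158879533
red wood [ 0.0028 -0.0006 -0.0823] metal [ 0.2928 -0.0064 -0.0876]
```

play_rows([
  {"translation": [0, 0, -0.02], "angular": [0, 0, 0], "fingers": 0.01},
  {"translation": [0, 0, -0.05], "angular": [0, 0, 0], "fingers": 0.01},
  {"translation": [0, 0, -0.08], "angular": [0, 0, 0], "fingers": 0.01},
  {"translation": [0.015, 0, -0.092], "angular": [0, 0, -0.1], "fingers": 0.01},
  {"translation": [0.04, 0, -0.092], "angular": [0, 0, -0.22], "fingers": 0.01},
  {"translation": [0.07, -0.001, -0.092], "angular": [0, 0, -0.34], "fingers": 0.01},
  {"translation": [0.1, -0.002, -0.092], "angular": [0, 0, -0.46], "fingers": 0.01},
  {"translation": [0.13, -0.003, -0.092], "angular": [0, 0, -0.58], "fingers": 0.01},
  {"translation": [0.16, -0.004, -0.092], "angular": [0, 0, -0.7], "fingers": 0.01},
  {"translation": [0.19, -0.005, -0.092], "angular": [0, 0, -0.82], "fingers": 0.01},
  {"translation": [0.22, -0.006, -0.092], "angular": [0, 0, -0.94], "fingers": 0.01},
  {"translation": [0.25, -0.006, -0.092], "angular": [0, 0, -1.06], "fingers": 0.01},
  {"translation": [0.278, -0.006, -0.092], "angular": [0, 0, -1.18], "fingers": 0.01},
  {"translation": [0.293, -0.006, -0.092], "angular": [0, 0, -1.3], "fingers": 0.01},
  {"translation": [0.293, -0.006, -0.092], "angular": [0, 0, -1.42], "fingers": 0.01},
  {"translation": [0.293, -0.006, -0.092], "angular": [0, 0, -1.54], "fingers": 0.01},
  {"translation": [0.293, -0.006, -0.092], "angular": [0, 0, -1.66], "fingers": 0.01},
  {"translation": [0.293, -0.006, -0.092], "angular": [0, 0, -1.72], "fingers": 0.01},
  {"translation": [0.293, -0.006, -0.092], "angular": [0, 0, -1.72], "fingers": 0.01},
  {"translation": [0.293, -0.006, -0.092], "angular": [0, 0, -1.72], "fingers": 0.01},
])

```text
time_s: 24.15
tcp_pos: [0.4982, 0.1339, 0.1284]
orientation: [0.527, -3.097, -0.0]
contact_force: [0.1, -0.3, -0.8]
opening: 0.203
grasp_force: 19.9
```

```bash
python3 go.py red
```

```text
[0.4982 0.1339 0.1284] 0.202775961430357 19.9443662725389
tool y angle 1.9078717228675253
tool y angle 1.9078717228675253
red wood [ 0.0367 -0.2885  0.0084] metal [-0.     -0.0007  0.0034]
```

play_rows([
  {"translation": [0, -0.001, 0.03], "angular": [0, 0, 0], "fingers": 0.01},
  {"translation": [0, -0.001, 0.06], "angular": [0, 0, 0], "fingers": 0.01},
  {"translation": [0, -0.001, 0.08], "angular": [0, 0, 0], "fingers": 0.01},
  {"translation": [0, -0.001, 0.09], "angular": [0, 0, 0], "fingers": 0.01},
  {"translation": [0, -0.001, 0.095], "angular": [0, 0, 0], "fingers": 0.01},
  {"translation": [0, -0.001, 0.097], "angular": [0, 0, 0], "fingers": 0.01},
  {"translation": [0, -0.001, 0.099], "angular": [0, 0, 0], "fingers": 0.01},
  {"translation": [0, -0.001, 0.099], "angular": [0, 0, 0], "fingers": 0.01},
  {"translation": [0, -0.001, 0.099], "angular": [0, 0, 0], "fingers": 0.01},
])

```text
time_s: 24.9
tcp_pos: [0.5005, 0.1333, 0.0318]
orientation: [-0.529, 3.093, 0.0]
contact_force: [-2.2, 0.9, 4.8]
opening: 0.205
grasp_force: 20.0
```

play_rows([
  {"translation": [0, 0, 0], "angular": [0, 0, 0], "fingers": 0.034},
  {"translation": [0, 0, 0], "angular": [0, 0, 0], "fingers": 0.034},
  {"translation": [0, 0, 0], "angular": [0, 0, 0], "fingers": 0.034},
  {"translation": [0, 0, 0], "angular": [0, 0, 0], "fingers": 0.034},
  {"translation": [0, 0, -0.015], "angular": [0, 0, 0], "fingers": 0.034},
  {"translation": [0, 0, -0.045], "angular": [0, 0, 0], "fingers": 0.04},
  {"translation": [0, 0, -0.08], "angular": [0, 0, 0], "fingers": 0.042},
  {"translation": [0, 0, -0.11], "angular": [0, 0, 0], "fingers": 0.042},
  {"translation": [0, 0, -0.14], "angular": [0, 0, 0], "fingers": 0.042},
  {"translation": [0, -0.03, -0.16], "angular": [0, 0, 0], "fingers": 0.042},
  {"translation": [0, -0.06, -0.16], "angular": [0, 0, 0], "fingers": 0.042},
  {"translation": [0, -0.09, -0.16], "angular": [0, 0, 0], "fingers": 0.042},
  {"translation": [0, -0.12, -0.16], "angular": [0, 0, 0], "fingers": 0.042},
  {"translation": [0, -0.14, -0.16], "angular": [0, 0, 0], "fingers": 0.042},
  {"translation": [0, -0.14, -0.16], "angular": [0, 0, 0], "fingers": 0.042},
  {"translation": [0, -0.14, -0.16], "angular": [0, 0, 0], "fingers": 0.042},
])

```text
time_s: 26.23
tcp_pos: [0.5453, -0.0, 0.1892]
orientation: [0.526, -3.097, -0.001]
contact_force: [-0.7, 1.0, 0.1]
opening: 0.483
grasp_force: 0.0
```

```bash
python3 - <<'E'
from h import *
for c in ("side","scene"):
  im=camera(c); cv2.imwrite(f"pics/end{c}.png",im[:,:,::-1])
  for n in ("vial_red","vial_blue","vial_white","vial_black","brown_jar","steel_tin"): print(c,n,[(round(d["p"],2),np.round(d["point"],3)) for d in landmark_of(n,c)[:4]])
a=cv2.imread("pics/endside.png")[220:370,300:480]; b=cv2.imread("pics/endscene.png")[260:410,180:360]
cv2.imwrite("pics/end.png",cv2.resize(np.hstack([a,b]),None,fx=2.2,fy=2.2,interpolation=cv2.INTER_CUBIC))
E
```

```text
side vial_red [(0.67, array([0.495, 0.126, 0.007]))]
side vial_blue [(0.78, array([0.539, 0.129, 0.005]))]
side vial_white [(0.73, array([0.582, 0.123, 0.014]))]
side vial_black [(0.65, array([0.63 , 0.117, 0.008])), (0.52, array([ 0.466, -0.031, -0.004])), (0.47, array([0.462, 0.032, 0.001])), (0.46, array([ 0.645, -0.112,  0.002]))]
side brown_jar [(0.61, array([0.699, 0.039, 0.005]))]
side steel_tin [(0.79, array([ 0.658, -0.249, -0.   ]))]
scene vial_red [(0.63, array([0.496, 0.133, 0.014]))]
scene vial_blue [(0.68, array([0.546, 0.13 , 0.007]))]
scene vial_white [(0.73, array([0.588, 0.122, 0.01 ]))]
scene vial_black [(0.8, array([ 0.464, -0.029,  0.   ])), (0.73, array([ 0.463,  0.035, -0.   ])), (0.65, array([ 0.645, -0.118,  0.001])), (0.62, array([0.633, 0.116, 0.002]))]
scene brown_jar [(0.82, array([ 0.703,  0.034, -0.001]))]
scene steel_tin [(0.81, array([ 0.658, -0.25 ,  0.001]))]
```

View pics/end.png

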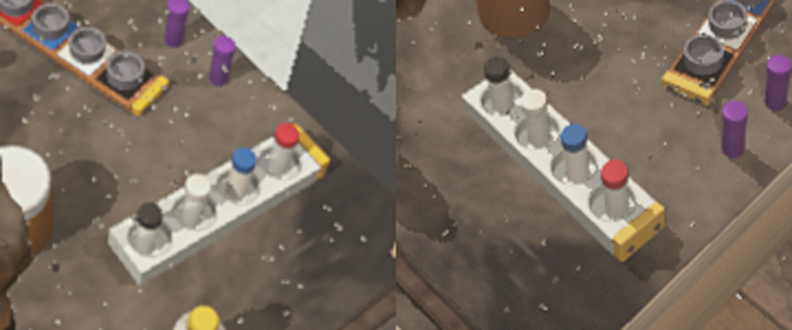

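All four stand upright in reverse order, with red next to the yellow end and black in the farthest pocket. The jar, the tin and the look-alikes haven't moved.

```bash
python3 -c "
from rig import *
print(close_job())"
```

```text
the job is handed in; nothing more can be done
None
```

The four vials now stand upright in the metal rack in reverse order (black farthest from the yellow end, then white, blue and red next to it), the jar and tin were not moved, and the job was handed in at about 26 s with no verdict returned.

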